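Load the solder stand and set its drag knob

TASK

Load the solder stand: slip the blue reel of solder over the upright post, then the brass collar on top of it with its hub up, both fully home, and swing the arm round over them until it meets its stop. Then turn the black wing knob on the arm clockwise until it seats, back it off a quarter turn so that the reel will run free, and finish still gripping the knob there, because a colleague is going to lock it. Leave the other things on the bench where they are.

Things in the scene. Friction and masses are not known exactly. Their poses are not given: they have to be found in the camera images.
- reel_stand: grey cast stand screwed to the bench. Origin under the post on the bench; its x axis runs from the post to the column that carries the arm, z up. Base 10 mm thick: a disc of 44 mm radius round the post, narrowing to 26 mm radius round the column 90 mm away; two 12 mm radius screw lugs at x = 40, y = +-34 mm. Column 20 mm across. The stand stands elsewhere and at another yaw each time.
- post_foot (a point): the point on the post's axis at the top of the felt pad (12 mm above the bench, 48 mm across) on which the reel comes to rest. Steel post 13 mm across, its tip 47 mm above this point, the top 5 mm coned to 5 mm across.
- spool_centre (a point): centre (half-way up) of the loose blue reel of solder that stands upright on the bench: two blue flanges 54 mm across and 4 mm thick, silver wire 47 mm across between them, 34 mm high in all, bore 16 mm right through, 0.26 kg before variation. z axis up along the bore. Home on the post: 17 mm above post_foot.
- collar_centre (a point): centre (half-way up) of the loose brass pressure collar that stands on the bench, hub up: flange 40 mm across and 4 mm thick below, hub 26 mm across above, 18 mm high in all, bore 15 mm right through, 0.11 kg before variation. z axis up. Home on top of the reel: 43 mm above post_foot.
- pivot_top (a point): on the vertical hinge axis of the swing arm, at the arm's top face, 89 mm above the bench, over the column.
- tab_centre (a point): centre of the red tab at the free end of the swing arm, 125 mm from the hinge axis; the tab ends 138 mm from it. The aluminium arm is a level bar 16 mm wide and 12 mm thick, from 77 to 89 mm above the bench; only the knob stands higher (and the pivot screw, 5 mm). x axis points along the arm to the hinge.
- swing_arm (a joint): angle of the swing arm, rad: 0 at its stop with the knob exactly over the post, growing counter-clockwise (seen from above) as it is swung clear; 2.0 at most. Starts 1.25 to 1.6. Stiff (0.4 N m): it stays where it is left and can be pushed or pulled by the tab.
- knob_grip (a point): grip point of the black wing knob, on its axis, 13 mm above the underside and 11 mm below the top of the wing, 107 mm above the bench; the axis is vertical and 90 mm from the arm's hinge axis. The wing is a bar 44 mm long, 11 mm thick and 22 mm high, along the x axis of this point (grip it across its thickness, the point's y axis); a white dot marks its +x end.
- wing_knob (a joint): angle of the wing knob, rad, growing as it is turned clockwise seen from above: 3.2 is seated, a hard stop, where the foot below the arm has come down on the collar; 0 is wound fully up. Starts 0.8 to 1.4 rad short of the seat. The knob stays at its height while a steel foot 18 mm across under the arm goes down 2.23 mm per rad (14 mm a turn); friction 0.08 N m, it stays where it is left.
- knob_wing: the black wing of the knob (see knob_grip); origin on its axis, at its underside
- press_foot: steel foot 18 mm across under the arm, on the knob's axis, lowered by the knob; origin at the centre of its underside. Starts 1.3 to 2.6 mm higher than a collar that is fully home.
- pressure_collar: the brass collar (see collar_centre); origin at the centre of its underside
- solder_spool: the blue reel of solder (see spool_centre); origin at the centre of its underside
- cup_glass: clear plastic cup, 101 mm across and 90 mm high, bystander; origin at the centre of its underside
- glass_cutter: green and brass glass cutter, 145 mm long and 14 mm thick, lying along its y axis, bystander; origin at the centre of its underside
- setting_block: beech block 32 x 60 x 22 mm, bystander; origin at the centre of its underside
- mask_tape: roll of masking tape 93 mm across and 19 mm high, bystander; origin at the centre of its underside
Things that resemble listed ones, but are neither listed nor needed, are in the scene too. What is shaped like the pressure_collar but green is not meant. Leave any red look-alike of the solder_spool alone.

How it is judged:
By the outcome, as a careful person would: the job done as asked, in the order asked, and still so for the second after the job is handed in, while the arm keeps its last pose, push and grip.
It also fails if it takes over 72 s, if anything falls off the work surface, if the arm or the gripper's body presses on something with over 40 N, if the wrist force passes 120 N, or if a joint passes its speed limit or range.

ROBOT

A 7-joint arm with a two-finger parallel gripper is mounted at the origin on a cart in front of the work surface, level with it; the furniture and walls round the work are solid. World frame = base frame: x ahead of the robot, y to its left, z up, the work surface at z = 0. Lengths are in m, angles in degrees, forces in N, time in s.
With the tool pointing down it reaches from about 0.425 to 0.875 m from the base axis. Payload 4.7 kg.
Tool frame: the origin (TCP) lies midway between the tips of the shut fingers; the grasp point (between the pads) lies 19 mm behind it; z points along the fingers, y is the line along which they close (so a half turn about z gives the same grasp; the last joint's range is limited). The gripper opens to 87 mm and grips with 3 to 60 N. Pads are 19 mm wide; open, the fingers measure 117 mm over their backs; the gripper's body (75 mm by 190 mm) begins 51 mm behind the grasp point.
Start: joints at [-67.317, 18.392, -4.016, 83.108, 1.295, 78.541, -3.26], TCP at [0.242, 0.603, 0.223] pointing down, gripper open.
Joint ranges: [-163.93, 163.93], [-17.29, 119.83], [-79.2, 71.16], [3.27, 140.29], [-89.18, 269.18], [5.43, 117.66], [-154.24, 154.24]. Speed limits (degrees/s): [147.25, 147.25, 180, 180, 180, 180, 180].

INTERFACE

Orientations are given as [roll, pitch, yaw] about the fixed x, y, z axes, in that order (R = Rz(yaw) Ry(pitch) Rx(roll)).
In Python, from cell import env, viewer, boxes_of, masks_of gives the robot as it stands. The module is installed in compiled form; this text tells all that it offers.
- The arm moves only by the tool apply_moves, never from a script. Its argument "moves" is a list of rows, each a list of 7 numbers: the shift along the tool's x, y, z scaled (see below), then the turn, a rotation vector about the tool's x, y, z scaled (see below), then the opening, from 0 (shut) to 1 (fully open). A call has 1 to 20 rows; each row is the pose to reach, as a shift and turn from the pose commanded when the call began, along the tool's axes at that moment; what a row does not reach only later rows make up. The controller multiplies each number of a shift by 0.2 m and each number of a turn by 1.5 rad. A row lasts 1/10 s, in which the tool goes at most 50 mm and 8.59 degrees, less where a joint would pass 70% of its speed; a pose out of reach is approached as far as the arm can. A call with a number of a shift or a turn outside -1 to 1 is refused whole. A call with a gripper value outside its range is refused whole. The fingers move at their own pace and stop on an object; "grip_force" is the grip in N (left out, the last holds). Time passes only in rows, so rows that repeat a pose let the fingers close. It gives the time, the measured TCP pose, the force, the opening and the grip force at its end, in the units of the state.
- env.get_obs(): the state, without advancing time (a new reading comes with each control period).
- viewer.read_camera(name): name is "scene" or "top" or "wrist"; returns the picture (384x512x3 uint8, red, green, blue); there is no depth.
- viewer.get_calibration(name): a dict with "fov_y" (degrees; the focal length in pixels is half the picture's height over the tangent of half this angle, whatever the lens; pixels are square), "cx", "cy" (the principal point, pixels), "position" and "orientation" of the camera in the world. Camera axes: x right, y up, looking along -z (the intrinsics and any distortion apply to the point x, -y, -z); pixel columns grow to the right and rows downward; lengths in m; the calibration is good to about 2 mm. A picture is of the moment at which its call begins: read the wrist's pose just before it. get_calibration takes no time and is no camera call; for the wrist camera it gives the pose at the moment of the call.
- env.sign_off(): hands the job in; it is judged then, once.
Trained networks look in the newest picture that a camera, given by its name, has taken for a name from the list of things; names that differ only in an ending like _2 or _b are one class to them, and where a whole thing is asked for, a point or a joint stands for the part that bears it (a point fixed in the world has none). Each returns a list of dicts, best first, with "conf" (0 to 1); they miss things now and then, are a little off and sometimes report something else, mostly with a low value. They report only what shows in the picture. A call takes as long as a camera call. They do not tell look-alikes from the thing itself.
- boxes_of(camera, target): "location" ([column, row] in pixels, amid what is visible of it).
- masks_of(camera, target): "pixels" (384x512 bool, what is visible of it) and "location" ([column, row] in pixels, amid what is visible of it).
The state is a dict: "time_s": time; "qpos": joint angles; "joint_velocities": joint speeds; "effort": joint torques, N m; "tool_pos": TCP position; "tool_rot": TCP orientation; "force": force on the tool from outside, world axes, zero at the start; "wrist_torque": the same for the moment, N m; "grip_width": finger opening in m; "grasp_force": force on a finger pad.
Only numpy, scipy, OpenCV 4.12 (cv2) and the standard library are available. Lean on these libraries where they do the work, as an engineer would, in place of code of your own. Each camera call takes 0.05 s, during which the arm holds its last target. There are 200 camera calls.

## Working session

There is one attempt and no reset: what is moved stays moved. The work goes in short steps, Python scripts to look and compute and a tool call to move; the robot and the scene stay as the last step left them, time stands still between calls to the robot, and variables do not carry over. Pictures are saved under pics/ and viewed, at most 13 in all, crops included, and the job is handed in when it is done.

Besides the shell and the picture viewer there is one more tool, called after "Emit:" by a JSON object that holds its "fn" and its "kwargs". apply_moves: Moves the arm, as the interface text tells. Shifts and turns lie within -1 to 1; 1 stands for 0.2 m of shift or 1.5 rad of turn. Its arguments: {"type":"object","properties":{"moves":{"type":"array","items":{"type":"array","items":{"type":"number","minimum":-1,"maximum":1}}},"grip_force":{"type":"number"}},"required":["moves"]}

```bash
mkdir -p pics; ls
python3 - <<'E'
from cell import env, viewer, boxes_of, masks_of
import cv2, numpy as np
o=env.get_obs(); print({k:np.round(v,3) for k,v in o.items()})
ims=[]
for c in ["scene","top"]:
    im=viewer.read_camera(c); cv2.imwrite(f"pics/{c}0.png",im[...,::-1]); ims.append(im)
    k=viewer.get_calibration(c); print(c,k)
    for t in ["reel_stand","solder_spool","pressure_collar","tab_centre","pivot_top","knob_grip","spool_centre","collar_centre","post_foot","cup_glass","glass_cutter","setting_block","mask_tape","knob_wing"]:
        print(t,[(np.round(b["location"]).tolist(),round(float(b["conf"]),2)) for b in boxes_of(c,t)])
E
```

```text
pics
{'time_s': np.float64(0.0), 'qpos': array([-67.318,  18.44 ,  -4.015,  83.176,   1.297,  78.54 ,  -3.262]), 'joint_velocities': array([ 0.036, -0.147, -0.064,  0.071, -0.043, -0.036, -0.035]), 'effort': array([-0.0000e+00, -4.9128e+01, -4.0400e-01, -3.1253e+01, -6.4000e-02,
        4.4000e-02,  0.0000e+00]), 'tool_pos': array([0.242, 0.603, 0.221]), 'tool_rot': array([-1.79889e+02,  8.00000e-03,  1.58126e+02]), 'force': array([-0.001, -0.282, -0.481]), 'wrist_torque': array([ 0.002,  0.014, -0.028]), 'grasp_force': np.float64(0.0), 'grip_width': np.float64(0.087)}
scene {'fov_y': 45.084204655642, 'cx': 252.07768376565403, 'cy': 195.72127548106857, 'position': array([-0.03355888,  1.18507806,  0.7183325 ]), 'orientation': array([  60.88021998,    0.99321827, -148.39020794])}
reel_stand [([267.0, 195.0], 0.55)]
solder_spool [([229.0, 257.0], 0.71), ([214.0, 236.0], 0.69)]
pressure_collar []
tab_centre []
pivot_top [([266.0, 198.0], 0.82)]
knob_grip [([229.0, 257.0], 0.45)]
spool_centre [([216.0, 236.0], 0.73), ([229.0, 263.0], 0.58)]
collar_centre [([349.0, 190.0], 0.61)]
post_foo
[... 449 characters left out ...]
0.58)]
solder_spool [([197.0, 179.0], 0.85), ([171.0, 211.0], 0.81)]
pressure_collar [([238.0, 204.0], 0.71), ([260.0, 233.0], 0.6), ([232.0, 238.0], 0.55)]
tab_centre [([335.0, 178.0], 0.73)]
pivot_top [([305.0, 198.0], 0.87)]
knob_grip [([345.0, 178.0], 0.57)]
spool_centre [([174.0, 213.0], 0.85), ([200.0, 182.0], 0.85)]
collar_centre [([233.0, 204.0], 0.73), ([259.0, 234.0], 0.72), ([229.0, 232.0], 0.46)]
post_foot [([307.0, 196.0], 0.64), ([322.0, 262.0], 0.61)]
cup_glass [([206.0, 132.0], 0.92)]
glass_cutter [([161.0, 172.0], 0.62)]
setting_block [([325.0, 263.0], 0.54)]
mask_tape [([370.0, 258.0], 0.87), ([306.0, 200.0], 0.18)]
knob_wing [([347.0, 182.0], 0.61), ([166.0, 174.0], 0.54)]
```

Run:
```python
import cv2
a=cv2.imread("pics/top0.png"); cv2.imwrite("pics/top0c.png",cv2.resize(a[90:310,120:420],None,fx=2.6,fy=2.6,interpolation=cv2.INTER_CUBIC))
```

```text
(no output)
```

View pics/top0c.png

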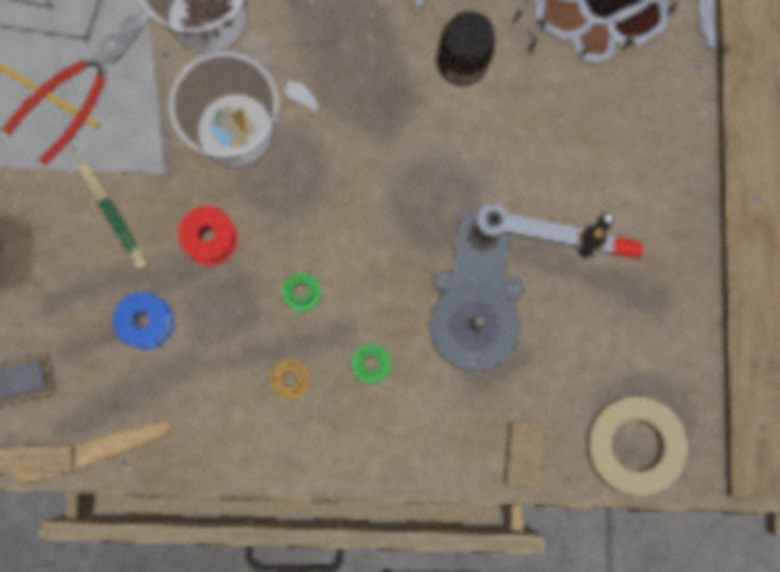

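View pics/scene0.png

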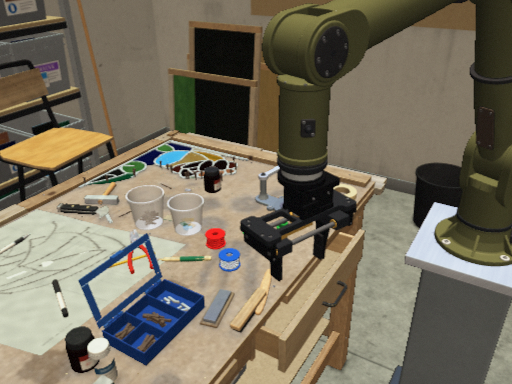

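The top crop shows these possible confusions:
- **Reels:** blue at top pixel (175,213); red look-alike at (200,180).
- **Collars:** brass at (231,236); green look-alikes at (236,202) and (263,230).
- **Stand:** post at (304,214), hinge at (309,175), knob at (349,181), tab at (361,185).

By the description I choose the blue reel and the brass collar.

```bash
cat > h.py <<'E'
from cell import env, viewer, boxes_of, masks_of
import cv2, numpy as np
from scipy.spatial.transform import Rotation as R
def cal(c):
    k=viewer.get_calibration(c); k["R"]=R.from_euler("xyz",k["orientation"],degrees=True).as_matrix()
    k["f"]=192/np.tan(np.radians(k["fov_y"])/2); return k
def ray(k,px,z):
    px=np.asarray(px,float); d=k["R"]@np.array([(px[0]-k["cx"])/k["f"],-(px[1]-k["cy"])/k["f"],-1])
    return k["position"]+d*(z-k["position"][2])/d[2]
def proj(k,p):
    q=k["R"].T@(np.asarray(p)-k["position"]); return np.array([k["cx"]-k["f"]*q[0]/q[2],k["cy"]+k["f"]*q[1]/q[2]])
def tool():
    o=env.get_obs(); return o, R.from_euler("xyz",o["tool_rot"],degrees=True)
def to(p,yaw,o=None):
    """scaled move from the measured pose to TCP p, pointing down with the given yaw (deg)"""
    o,r=tool(); T=R.from_euler("xyz",[180,0,yaw],degrees=True)
    s=r.inv().apply(np.asarray(p)-o["tool_pos"])/0.2; t=(r.inv()*T).as_rotvec()/1.5
    return np.round(s,3).tolist()+np.round(t,3).tolist()
def snap(c,n):
    k=cal(c); im=viewer.read_camera(c); cv2.imwrite(f"pics/{n}.png",im[...,::-1]); return k,im
E
python3 - <<'E'
from h import *
k=cal("top")
for n,px,z in [("reel",(175,213),.034),("collar",(231.5,235.8),.018),("post tip",(303.8,214),.059),("pivot",(309,174),.094),("knob",(349,181),.11),("tab",(361.5,185),.089),("tape",(365,261),.019),("red",(200,180),.034),("cup",(206,132),.09),("block",(321,264),.022)]:
    print(n,np.round(ray(k,px,z),4))
w=cal("wrist"); print(w); o,r=tool(); print("cam in tool",r.inv().apply(w["position"]-o["tool_pos"]), (r.inv()*R.from_matrix(w["R"])).as_matrix().round(3))
print(r.as_matrix().round(3))
E
```

```text
reel [0.516  0.4206 0.034 ]
collar [0.4641 0.28   0.018 ]
post tip [0.5195 0.105  0.059 ]
pivot [0.6107 0.0978 0.094 ]
knob [0.5935 0.0078 0.11  ]
tab [ 0.5886 -0.0263  0.089 ]
tape [ 0.4108 -0.0518  0.019 ]
red [0.6004 0.3625 0.034 ]
cup [0.7074 0.3446 0.09  ]
block [0.4007 0.0571 0.022 ]
{'fov_y': 58.793062699882285, 'cx': 256.09681178744586, 'cy': 195.47390499550212, 'position': array([0.16542134, 0.63422552, 0.38579545]), 'orientation': array([-1.74930271e+01, -5.56232205e-02,  6.81429580e+01]), 'R': array([[ 0.37229185, -0.88508494, -0.27932674],
       [ 0.92811521,  0.35534567,  0.11104781],
       [ 0.00097081, -0.30058959,  0.95375309]]), 'f': np.float64(340.7933447701648)}
cam in tool [ 0.08285271  0.00016462 -0.16320155] [[ 0.     0.954  0.301]
 [ 1.    -0.    -0.001]
 [-0.001  0.301 -0.954]]
[[-0.928  0.373  0.   ]
 [ 0.373  0.928  0.   ]
 [-0.     0.    -1.   ]]
```

Run:
```python
from h import *
print(to([.516,.42,.15],175.5))
```

```text
[-1.612, -0.34, 0.363, 0.0, 0.0, -0.202]
```

Emit:
{"fn": "apply_moves", "kwargs": {"moves": [[-0.25,-0.05,0,0,0,0,1],[-0.5,-0.1,0,0,0,0,1],[-0.75,-0.17,0,0,0,0,1],[-0.95,-0.2,0,0,0,0,1]]}}

```text
time_s: 1.9
tool_pos: [0.4058, 0.4932, 0.223]
tool_rot: [180.0, 0.1, 158.1]
force: [-0.0, 1.3, 0.6]
grip_width: 0.0872
grasp_force: 0.0
```

Run:
```python
from h import *
print(tool()[0]["tool_pos"],to([.516,.42,.15],175.5))
```

```text
[0.40578649 0.49315354 0.22295524] [-0.648, -0.133, 0.365, 0.0, 0.001, -0.203]
```

Emit:
{"fn": "apply_moves", "kwargs": {"moves": [[-0.25,-0.05,0.14,0,0,-0.08,1],[-0.5,-0.1,0.27,0,0,-0.16,1],[-0.648,-0.133,0.365,0,0,-0.203,1],[-0.648,-0.133,0.365,0,0,-0.203,1],[-0.648,-0.133,0.365,0,0,-0.203,1]]}}

```text
time_s: 2.4
tool_pos: [0.5148, 0.4205, 0.1484]
tool_rot: [-179.9, -0.1, 175.3]
force: [-0.5, 0.7, 0.6]
grip_width: 0.087
grasp_force: 0.0
```

Run:
```python
from h import *
k,im=snap("wrist","w1"); o,_=tool(); print(o["tool_pos"],o["tool_rot"])
for m in masks_of("wrist","solder_spool"):
    c=im[m["pixels"]].mean(0); print(m["location"],m["conf"],c,ray(k,m["location"],.03))
    print(cv2.boundingRect(m["pixels"].astype(np.uint8)))
print(proj(k,[.516,.4206,.034]))
# blue circle fit
hsv=cv2.cvtColor(im,cv2.COLOR_RGB2HSV); b=cv2.inRange(hsv,(100,120,60),(130,255,255))
n,l,s,ce=cv2.connectedComponentsWithStats(b)
for i in range(1,n):
    if s[i,4]>150: print(s[i],ce[i])
```

```text
[0.51358709 0.4228013  0.14950148] [ 1.79967789e+02 -5.24483729e-02  1.75534978e+02]
[260.5, 189.1] 0.97 [ 52.5511041  118.11545741 205.49337539] [0.51528918 0.42445807 0.03      ]
(232, 154, 62, 67)
[206.8, 263.2] 0.85 [201.43514212  18.3875969   11.38552972] [0.58243232 0.36949931 0.03      ]
(179, 243, 58, 42)
[256.09835105 191.57343425]
[ 434  121   78  134 5278] [471.63452065 190.50170519]
[ 231  154   63   67 2896] [262.14226519 188.09599448]
```

View pics/w1.png

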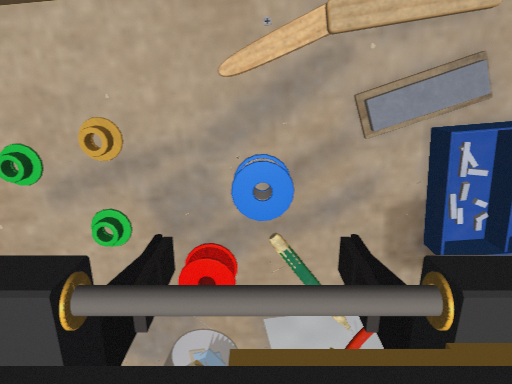

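The wrist picture shows the blue reel at (262,190), with the red look-alike at (208,265) and the glass cutter end at (278,240), both clear of the fingers. The brass collar is at (101,138), hub up, with green ones at (20,165) and (111,228).

Run:
```python
from h import *
k=cal("wrist"); o,_=tool(); print(o["tool_pos"])
im=cv2.cvtColor(cv2.imread("pics/w1.png"),cv2.COLOR_BGR2GRAY)
for n,(c,r),rad,z in [("reel bore",(262,191),14,.034),("collar bore",(98,139),12,.018)]:
    p=im[r-rad:r+rad,c-rad:c+rad]; m=(p<(110 if "reel" not in n else 85)).astype(np.uint8)
    print(n,m.sum()); 
# template: fit top flange disc using projected circle vs blue mask lower boundary
rgb=cv2.imread("pics/w1.png"); hsv=cv2.cvtColor(rgb,cv2.COLOR_BGR2HSV)
def fit(lo,hi,x0,rings):
    b=cv2.inRange(hsv,lo,hi); b=cv2.morphologyEx(b,cv2.MORPH_CLOSE,np.ones((25,25)) if 0 else np.ones((3,3)))
    best=None; th=np.linspace(0,2*np.pi,60)
    for dx in np.arange(-8,8.1,.5):
        for dy in np.arange(-8,8.1,.5):
            m=np.zeros(b.shape,np.uint8)
            for z,rad in rings:
                pts=np.array([proj(k,[x0[0]+dx/1e3+rad*np.cos(t),x0[1]+dy/1e3+rad*np.sin(t),z]) for t in th])
                cv2.fillPoly(m,[np.int32(pts*16)],255,shift=4)
            roi=cv2.dilate(m,np.ones((41,41)))>0
            e=((m>0)!=(b>0))[roi].sum()
            if best is None or e<best[0]: best=(e,x0[0]+dx/1e3,x0[1]+dy/1e3)
    return best
print(fit((100,110,50),(130,255,255),(.516,.4235),[(.034,.027),(.030,.027),(.004,.027),(0,.027)]))
p=ray(k,(101,138),.012); print(p)
print(hsv[130,105],hsv[150,100])
print(fit((10,110,60),(28,255,255),p[:2],[(0,.02),(.004,.02),(.018,.013)]))
print("cutter end",ray(k,(278,240),.007))
```

```text
[0.51297369 0.42403557 0.15022342]
reel bore 68
collar bore 258
(np.int64(450), np.float64(0.5155000000000001), np.float64(0.43))
[0.46199628 0.2917002  0.012     ]
[ 18 194  96] [ 20 167 195]
(np.int64(230), np.float64(0.4634962796941441), np.float64(0.2862002020327114))
cutter end [0.574257   0.44164979 0.007     ]
```

Emit:
{"fn": "apply_moves", "kwargs": {"moves": [[-0.01,0.028,0.2,0,0,0,1],[-0.01,0.028,0.4,0,0,0,1],[-0.01,0.028,0.6,0,0,0,1],[-0.01,0.028,0.7,0,0,0,1],[-0.01,0.028,0.7,0,0,0,1],[-0.01,0.028,0.7,0,0,0,0.7],[-0.01,0.028,0.7,0,0,0,0.4],[-0.01,0.028,0.7,0,0,0,0.4],[-0.01,0.028,0.7,0,0,0,0.4],[-0.01,0.028,0.7,0,0,0,0.4]], "grip_force": 20}}

```text
time_s: 3.5
tool_pos: [0.5169, 0.4274, 0.0105]
tool_rot: [-180.0, 0.0, 175.6]
force: [-0.3, -3.1, 2.8]
grip_width: 0.055
grasp_force: 1.2
```

Run:
```python
from h import *
k,im=snap("wrist","w2"); o,_=tool(); print(o["tool_pos"],o["tool_rot"],o["grip_width"],o["grasp_force"],o["force"])
```

```text
[0.51691749 0.42717444 0.01044443] [-1.79977220e+02  3.73165327e-02  1.75551607e+02] 0.05246693788551367 20.019230365287513 [-1.03967063 -1.66488235  4.97308357]
```

View pics/w2.png

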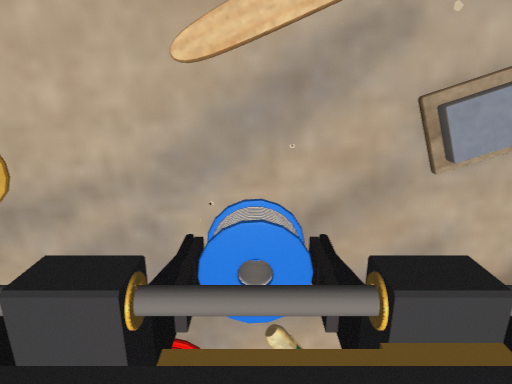

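The reel is gripped: flange columns 199–312, top edge row 221, bore at about (255,272). Next I measure its offset in the hand and work out the path to the stand.

```bash
cat >> h.py <<'E'
CIT=np.array([.0829,.0002,-.1632]); RCT=None
def camtool():
    o,r=tool(); k=cal("wrist"); return k,o,r
def edge(k,o,r,d,rad,ztop):
    """rows/cols of circle (tool-x offset d, radius rad, world height ztop)"""
    th=np.linspace(0,2*np.pi,181); c=o["tool_pos"]+r.apply([d[0],d[1],0])
    p=np.array([proj(k,[c[0]+rad*np.cos(t),c[1]+rad*np.sin(t),ztop]) for t in th])
    return p.min(0).round(1),p.max(0).round(1)
E
python3 - <<'E'
from h import *
k,o,r=camtool()
for d in (-.003,0,.003):
    print(d,edge(k,o,r,(d,0),.027,.034),edge(k,o,r,(d,0),.008,.034),edge(k,o,r,(d,0),.027,.004)[0])
im=cv2.imread("pics/w2.png"); hsv=cv2.cvtColor(im,cv2.COLOR_BGR2HSV); b=cv2.inRange(hsv,(100,120,60),(130,255,255))
print([ (c,np.where(b[150:,c])[0][[0,-1]]+150) for c in (246,251,256,261)]); print(np.where(b[272])[0][[0,-1]], im[252:290,255].mean(1).round().tolist())
E
```

```text
-0.003 (array([197.6, 227.3]), array([313.5, 329.2])) (array([238.4, 265.6]), array([272.7, 295.7])) [206.5 205. ]
0 (array([197.2, 221. ]), array([313.8, 324. ])) (array([238.3, 259.7]), array([272.8, 290.2])) [206.3 199.6]
0.003 (array([196.9, 214.6]), array([314.1, 318.9])) (array([238.2, 253.8]), array([272.9, 284.6])) [206.  194.2]
[(246, array([200, 322])), (251, array([200, 322])), (256, array([199, 322])), (261, array([199, 322]))]
[197 313] [126.0, 128.0, 126.0, 125.0, 128.0, 126.0, 121.0, 82.0, 127.0, 103.0, 97.0, 95.0, 95.0, 94.0, 95.0, 98.0, 96.0, 96.0, 98.0, 99.0, 97.0, 95.0, 96.0, 95.0, 94.0, 94.0, 96.0, 97.0, 98.0, 98.0, 99.0, 98.0, 109.0, 38.0, 46.0, 50.0, 55.0, 62.0]
```

Emit:
{"fn": "apply_moves", "kwargs": {"moves": [[0,0,-0.2,0,0,0,0.4],[0,0,-0.45,0,0,0,0.4],[-0.02,-0.15,-0.65,0,0,0,0.4],[-0.05,-0.35,-0.8,0,0,0,0.4],[-0.08,-0.6,-0.95,0,0,0,0.4],[-0.11,-0.8,-0.95,0,0,0,0.4]]}}

```text
time_s: 4.15
tool_pos: [0.5272, 0.2669, 0.2033]
tool_rot: [179.7, 0.3, 175.7]
force: [0.8, -0.7, -1.9]
grip_width: 0.0527
grasp_force: 20.0
```

Emit:
{"fn": "apply_moves", "kwargs": {"moves": [[-0.03,-0.25,0,0,0,0,0.4],[-0.06,-0.5,0,0,0,0,0.4],[-0.11,-0.7,0,0,0,0,0.4],[-0.11,-0.8,0,0,0,0,0.4],[-0.11,-0.8,0,0,0,0,0.4],[-0.11,-0.8,0,0,0,0,0.4]]}}

```text
time_s: 4.75
tool_pos: [0.5353, 0.1056, 0.1994]
tool_rot: [179.9, -0.0, 175.5]
force: [-0.5, 1.5, -2.2]
grip_width: 0.0526
grasp_force: 20.0
```

Run:
```python
from h import *
k,im=snap("wrist","w3"); o,_=tool(); print(o["tool_pos"],o["tool_rot"],o["grip_width"],o["grasp_force"],o["force"],o["qpos"])
for t in ["reel_stand","post_foot","pivot_top","knob_grip","tab_centre"]:
    print(t,[(np.round(b["location"]).tolist(),round(float(b["conf"]),2)) for b in boxes_of("wrist",t)])
print(proj(k,[.5195,.105,.059]))
```

```text
[0.53526883 0.10663091 0.19934819] [ 1.79941205e+02 -2.29921740e-02  1.75637713e+02] 0.05241916191353766 20.0009016864351 [ 0.08528469  0.11853224 -1.99846773] [-25.55007439   6.34436168  12.44684701 100.41578983  -1.4898785
  73.39730187  72.88649915]
reel_stand [([248.0, 168.0], 0.94)]
post_foot [([250.0, 165.0], 0.71)]
pivot_top [([250.0, 167.0], 0.59), ([257.0, 247.0], 0.55)]
knob_grip [([154.0, 261.0], 0.66), ([250.0, 168.0], 0.32)]
tab_centre [([156.0, 251.0], 0.59)]
[253.55924516 165.40439311]
```

View pics/w3.png

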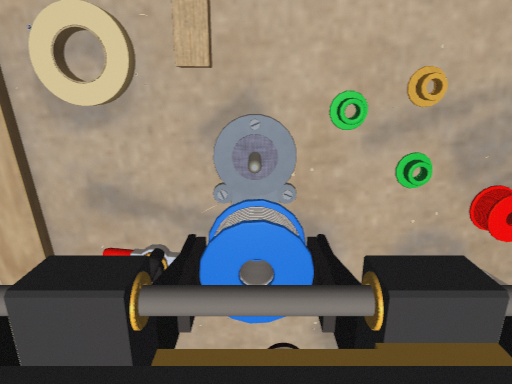

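The post stands at about (255,160–168), pad and base disc concentric round (255,155). I fit these circles for the precise axis.

```bash
cat >> h.py <<'E'
def fitpost(k,im,x0,span=.008,step=.00025,circ=((.010,.044,1,.35),(.012,.024,1,1))):
    """max mean contrast |inside-outside| on projected circles; angle window: world half facing -x"""
    g=cv2.GaussianBlur(cv2.cvtColor(im,cv2.COLOR_RGB2GRAY).astype(np.float32),(0,0),.8)
    th=np.linspace(np.pi*.6,np.pi*1.4,80); best=[]
    s=np.arange(-span,span+1e-9,step)
    for dx in s:
        for dy in s:
            v=0
            for z,r,_,w in circ:
                q=[]
                for rr in (r-.0012,r+.0012):
                    P=np.stack([x0[0]+dx+rr*np.cos(th),x0[1]+dy+rr*np.sin(th),np.full_like(th,z)],1)
                    c=(P-k["position"])@k["R"]; u=k["cx"]-k["f"]*c[:,0]/c[:,2]; t=k["cy"]+k["f"]*c[:,1]/c[:,2]
                    q.append(cv2.remap(g,u.astype(np.float32)[None],t.astype(np.float32)[None],cv2.INTER_LINEAR)[0])
                v+=w*abs((q[0]-q[1]).mean())
            best.append((v,x0[0]+dx,x0[1]+dy))
    best.sort(reverse=True); return best[0], np.mean([b[1:] for b in best[:8]],0)
E
python3 - <<'E'
from h import *
k=cal("wrist"); im=cv2.imread("pics/w3.png")[...,::-1].copy()
o,r=tool(); print(o["tool_pos"])
for c in [((.010,.044,1,1),),((.012,.024,1,1),)]:
    print(fitpost(k,im,(.5195,.106),circ=c))
print(proj(k,[.5195,.106,.059]))
g=cv2.cvtColor(im,cv2.COLOR_RGB2GRAY); print(g[146:182:1,246:265:2])
E
```

```text
[0.53543575 0.10653298 0.19939792]
((np.float32(21.436325), np.float64(0.52025), np.float64(0.10625000000000001)), array([0.520125, 0.106125]))
((np.float32(12.935077), np.float64(0.5205), np.float64(0.10625000000000001)), array([0.520375, 0.106375]))
[253.74362564 165.24640167]
[[110 115 121 110 116 114 114 112 117 118]
 [107 113 121 107 112 109 110 111 118 117]
 [117 117 121 116 113 112 121 119 119 130]
 [107 114 120 112 120 125 127 127 128 131]
 [114 119 115 111 119 124 127 128 127 131]
 [121 119 120 115 105 115 120 119 115 127]
 [118 116 113  90  82  85 101 112 110 116]
 [120 113 102  81  81  83  89 115 113 116]
 [121 112  82  82  84  84  81 107 114 120]
 [122 113  75  80  82  83  81  93 116 115]
 [126 104  77  82  82  83  81  86 112 114]
 [125  99  78  79  83  84  80  83 112 118]
 [115  98  79  81  84  82  81  80 114 109]
 [125 101  79  83  83  82  81  78 109 109]
 [128  89  78  85  94  90  82  78 111 121]
 [125  99  85 100 109 103  88  78 109 108]
 [126  85  94 113 123 119  99  73 109 113]
 [125  90 104 126 139 134 109  80 115 119]
 [121  84 114 140 154 143 123  86 118 116]
 [125  87 121 152 168 157 129  89 104 114]
 [123  90 121 161 168 167 132  92 111 122]
 [117  94 125 165 166 168 135  90 132 127]
 [118  89 118 162 165 167 130  91 128 127]
 [118 104 115 155 168 161 122 101 123 122]
 [117 110  97 133 155 136 105 105 124 120]
 [130 122  95 112 122 113  96 134 125 125]
 [126 121 112  93  99  87 112 131 125 120]
 [118 117 115 115 104 126 128 130 125 118]
 [120 113 112 113 111 119 127 125 119 122]
 [118 119 114 108 114 127 128 127 126 118]
 [118 122 119 110 111 121 119 114 116 116]
 [118 118 120 117 115 121 126 118 116 124]
 [123 122 120 111 115 121 120 121 127 131]
 [133 132 125 111 111 114 120 128 135 134]
 [132 135 134 136 133 135 133 132 135 136]
 [133 131 134 134 135 133 135 133 136 135]]
```

Emit:
{"fn": "apply_moves", "kwargs": {"moves": [[0.04,-0.005,0.15,0,0,0,0.4],[0.075,-0.008,0.35,0,0,0,0.4],[0.075,-0.008,0.55,0,0,0,0.4],[0.075,-0.008,0.6,0,0,0,0.4],[0.075,-0.008,0.63,0,0,0,0.4],[0.075,-0.008,0.655,0,0,0,0.4],[0.075,-0.008,0.68,0,0,0,0.4],[0.075,-0.008,0.705,0,0,0,0.4],[0.075,-0.008,0.705,0,0,0,0.4]]}}

```text
time_s: 5.95
tool_pos: [0.5206, 0.1049, 0.0587]
tool_rot: [180.0, 0.0, 175.6]
force: [0.0, 0.1, -2.6]
grip_width: 0.0524
grasp_force: 20.0
```

Emit:
{"fn": "apply_moves", "kwargs": {"moves": [[0,0,0.05,0,0,0,0.4],[0,0,0.1,0,0,0,0.4],[0,0,0.14,0,0,0,0.4],[0,0,0.165,0,0,0,0.4],[0,0,0.178,0,0,0,0.4],[0,0,0.182,0,0,0,0.4],[0,0,0.182,0,0,0,0.4]]}}

```text
time_s: 6.65
tool_pos: [0.5203, 0.1048, 0.0225]
tool_rot: [-180.0, -0.0, 175.6]
force: [-2.0, -0.8, 1.8]
grip_width: 0.0526
grasp_force: 20.0
```

Emit:
{"fn": "apply_moves", "kwargs": {"moves": [[0,0,0,0,0,0,0.7],[0,0,0,0,0,0,1],[0,0,0,0,0,0,1],[0,0,0,0,0,0,1],[0,0,-0.1,0,0,0,1],[0,0,-0.3,0,0,0,1],[0,0,-0.55,0,0,0,1],[0,0,-0.8,0,0,0,1],[0,0,-0.9,0,0,0,1],[0,0,-0.9,0,0,0,1],[0,0,-0.9,0,0,0,1]]}}

```text
time_s: 7.75
tool_pos: [0.5205, 0.1049, 0.2021]
tool_rot: [180.0, 0.0, 175.6]
force: [-0.2, -0.6, 0.4]
grip_width: 0.0869
grasp_force: 0.0
```

Run:
```python
from h import *
k,im=snap("wrist","w4"); o,_=tool(); print(o["tool_pos"],o["tool_rot"],o["grip_width"],o["force"])
p=(.5203,.1055)
for z,r in ((.046,.027),(.046,.008),(.059,.0025)):
    print(z,edge(k,{"tool_pos":np.r_[p,0]},R.identity(),(0,0),r,z))
print(proj(k,[.4635,.284,.018]))
cv2.imwrite("pics/w4c.png",cv2.resize(im[60:300,150:510,::-1],None,fx=2.2,fy=2.2,interpolation=cv2.INTER_CUBIC))
```

```text
[0.51980288 0.10476257 0.2009828 ] [-1.79971162e+02 -9.05087669e-02  1.75576589e+02] 0.08711760316240567 [-0.76838632  0.44049044 -0.68224149]
0.046 (array([228.3, 149.7]), array([284.2, 203.9]))
0.046 (array([247.9, 169.4]), array([264.5, 185.4]))
0.059 (array([253.5, 178.4]), array([258.9, 183.6]))
[432.78618095 100.87912799]
```

View pics/w4c.png

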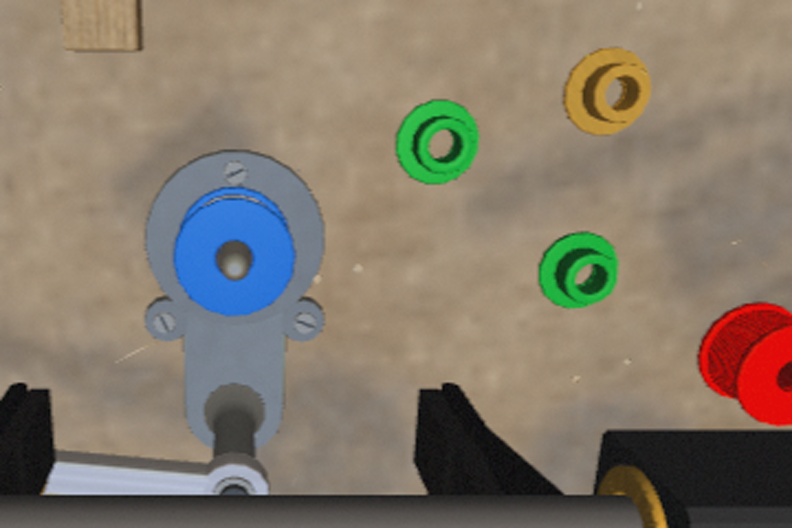

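The crop shows the reel home on the pad: top flange (229–284, 150–204), which is what a top at 46 mm should give. The post tip is centred in the bore at (257,180). The brass collar, hub up, is at (433,102).

Emit:
{"fn": "apply_moves", "kwargs": {"moves": [[0.09,0.23,0,0,0,0,1],[0.18,0.46,0.1,0,0,0,1],[0.27,0.68,0.2,0,0,0,1],[0.35,0.876,0.35,0,0,0,1],[0.35,0.876,0.35,0,0,0,1],[0.35,0.876,0.35,0,0,0,1],[0.35,0.876,0.35,0,0,0,1]]}}

```text
time_s: 8.5
tool_pos: [0.4647, 0.2833, 0.1315]
tool_rot: [-179.9, -0.0, 175.5]
force: [0.4, 0.1, 0.3]
grip_width: 0.0865
grasp_force: 0.0
```

```bash
cat >> h.py <<'E'
def fitmask(k,b,x0,rings,span=.006,step=.0005):
    best=[]; th=np.linspace(0,2*np.pi,60)
    for dx in np.arange(-span,span+1e-9,step):
        for dy in np.arange(-span,span+1e-9,step):
            m=np.zeros(b.shape,np.uint8)
            for z,rad in rings:
                pts=np.array([proj(k,[x0[0]+dx+rad*np.cos(t),x0[1]+dy+rad*np.sin(t),z]) for t in th])
                cv2.fillPoly(m,[np.int32(pts*16)],255,shift=4)
            best.append((int(((m>0)!=(b>0)).sum()),x0[0]+dx,x0[1]+dy))
    best.sort(); return best[0],np.mean([q[1:] for q in best[:6]],0)
E
python3 - <<'E'
from h import *
k,im=snap("wrist","w5"); o,r=tool(); print(o["tool_pos"],o["tool_rot"])
ms=masks_of("wrist","pressure_collar")
for m in ms:
    c=im[m["pixels"]].mean(0); print(np.round(m["location"]),m["conf"],c.round())
    if c[0]>c[1]>c[2] and c[0]-c[2]>50:
        p=ray(k,m["location"],.008); b=cv2.morphologyEx(m["pixels"].astype(np.uint8),cv2.MORPH_CLOSE,np.ones((9,9)))
        f=fitmask(k,b,p[:2],[(0,.02),(.004,.02),(.018,.013)]); print(p,f,proj(k,[*f[1],.018]))
        print("shift tool mm",r.inv().apply(np.r_[f[1],.02]-o["tool_pos"])*1e3)
cv2.imwrite("pics/w5c.png",cv2.resize(im[100:260,150:350,::-1],None,fx=3,fy=3,interpolation=cv2.INTER_CUBIC))
E
```

```text
[0.46524265 0.28312854 0.13215813] [-1.79952736e+02  2.26080972e-02  1.75422442e+02]
[172. 210.] 0.74 [ 35. 144.  56.]
[258. 265.] 0.74 [ 32. 137.  53.]
[259. 183.] 0.56 [168. 129.  55.]
[0.46067125 0.28606058 0.008     ] ((234, np.float64(0.4646712466790779), np.float64(0.2840605841179868)), array([0.46492125, 0.28422725])) [256.99922964 190.70548176]
shift tool mm [  0.45232235   1.16207302 112.15704436]
```

View pics/w5c.png

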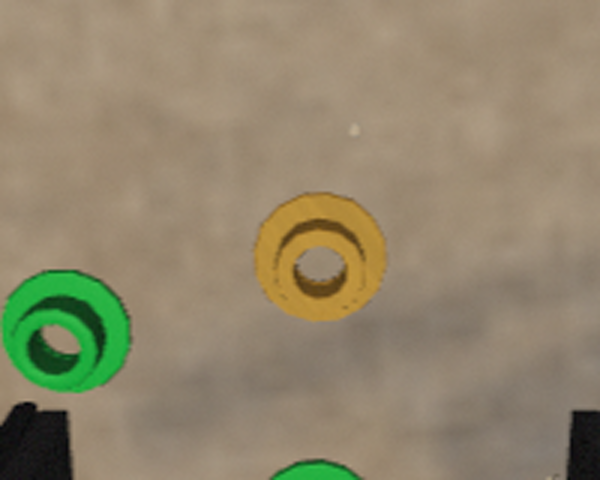

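The crop shows the brass collar, hub up, with its bore at (257,190). The green look-alikes are at (172,210) and (258,265), so I narrow the opening before descending.

Emit:
{"fn": "apply_moves", "kwargs": {"moves": [[0.002,0.006,0.2,0,0,0,0.6],[0.002,0.006,0.4,0,0,0,0.6],[0.002,0.006,0.55,0,0,0,0.6],[0.002,0.006,0.63,0,0,0,0.6],[0.002,0.006,0.63,0,0,0,0.6],[0.002,0.006,0.63,0,0,0,0.3],[0.002,0.006,0.63,0,0,0,0.1],[0.002,0.006,0.63,0,0,0,0.1],[0.002,0.006,0.63,0,0,0,0.1],[0.002,0.006,0.63,0,0,0,0.1],[0.002,0.006,0.63,0,0,0,0.1]]}}

```text
time_s: 9.7
tool_pos: [0.4646, 0.2862, 0.0071]
tool_rot: [180.0, 0.1, 175.6]
force: [-0.4, -2.0, 6.6]
grip_width: 0.0246
grasp_force: 20.0
```

Run:
```python
from h import *
k,im=snap("wrist","w6"); o,r=tool(); print(o["tool_pos"],o["grip_width"],o["grasp_force"],o["force"])
for d in (-.002,0,.002): print(d,edge(k,o,r,(d,0),.02,.004),edge(k,o,r,(d,0),.013,.018),edge(k,o,r,(d,0),.0075,.018))
hsv=cv2.cvtColor(im,cv2.COLOR_RGB2HSV); b=cv2.inRange(hsv,(10,100,50),(28,255,255))
b[:200]=0; b[285:]=0; b[:,:225]=0; b[:,290:]=0
print([(c,np.where(b[:,c])[0][[0,-1]]) for c in (252,256,260)],[(rr,np.where(b[rr])[0][[0,-1]]) for rr in (240,250)])
print(im[245:290,256].mean(1).round().tolist())
```

```text
[0.46458863 0.28622286 0.00712487] 0.024747880769975427 20.000709230080247 [-0.92659139 -1.48259395  5.49310934]
-0.002 (array([218.5, 217.9]), array([292.6, 284.8])) (array([229.6, 241.7]), array([281.5, 287.9])) (array([240.6, 251.8]), array([270.5, 278.5]))
0 (array([218.4, 214.3]), array([292.7, 281.7])) (array([229.5, 237.9]), array([281.6, 284.5])) (array([240.5, 248.1]), array([270.6, 275. ]))
0.002 (array([218.3, 210.7]), array([292.8, 278.5])) (array([229.4, 234.2]), array([281.7, 281.1])) (array([240.5, 244.5]), array([270.6, 271.5]))
[(252, array([214, 283])), (256, array([214, 283])), (260, array([214, 283]))] [(240, array([232, 280])), (250, array([232, 280]))]
[143.0, 144.0, 143.0, 146.0, 147.0, 146.0, 146.0, 145.0, 145.0, 146.0, 144.0, 144.0, 145.0, 144.0, 113.0, 74.0, 96.0, 110.0, 74.0, 70.0, 71.0, 70.0, 71.0, 70.0, 70.0, 72.0, 73.0, 74.0, 71.0, 82.0, 101.0, 140.0, 139.0, 141.0, 139.0, 139.0, 141.0, 143.0, 141.0, 135.0, 37.0, 44.0, 52.0, 54.0, 61.0]
```

Emit:
{"fn": "apply_moves", "kwargs": {"moves": [[0,0,-0.1,0,0,0,0.1],[0,0,-0.3,0,0,0,0.1],[0,0,-0.5,0,0,0,0.1],[-0.06,-0.15,-0.7,0,0,0,0.1],[-0.15,-0.35,-0.85,0,0,0,0.1],[-0.25,-0.55,-0.95,0,0,0,0.1],[-0.35,-0.75,-0.95,0,0,0,0.1],[-0.42,-0.868,-0.95,0,0,0,0.1],[-0.42,-0.868,-0.95,0,0,0,0.1],[-0.42,-0.868,-0.95,0,0,0,0.1],[-0.42,-0.868,-0.95,0,0,0,0.1]]}}

```text
time_s: 10.85
tool_pos: [0.5335, 0.1083, 0.1957]
tool_rot: [180.0, -0.1, 175.7]
force: [0.2, 0.6, -0.8]
grip_width: 0.0247
grasp_force: 20.0
```

Run:
```python
from h import *
k,im=snap("wrist","w7"); o,r=tool(); print(o["tool_pos"],o["tool_rot"],o["grip_width"],o["grasp_force"],o["force"])
f=fitpost(k,im,(.520,.106),circ=((.010,.044,1,1),)); print(f)
p=f[1]
g=cv2.cvtColor(im,cv2.COLOR_RGB2GRAY)
# reel top disc
hsv=cv2.cvtColor(im,cv2.COLOR_RGB2HSV); b=cv2.inRange(hsv,(100,120,60),(130,255,255)); b=cv2.morphologyEx(b,cv2.MORPH_CLOSE,np.ones((23,23)))
print("reel",fitmask(k,b,p,[(.046,.027),(.042,.027),(.016,.027),(.012,.027)]))
print("tip pred",proj(k,[*p,.059]))
c=np.round(proj(k,[*p,.059])).astype(int); s=g[c[1]-8:c[1]+9,c[0]-8:c[0]+9].astype(float)
w=np.clip(s-130,0,None); yy,xx=np.mgrid[c[1]-8:c[1]+9,c[0]-8:c[0]+9]; print("tip",(w*xx).sum()/w.sum(),(w*yy).sum()/w.sum())
print("shift mm", r.inv().apply(np.r_[p,.05]-o["tool_pos"])*1e3)
cv2.imwrite("pics/w7c.png",cv2.resize(im[110:310,150:360,::-1],None,fx=2.8,fy=2.8,interpolation=cv2.INTER_CUBIC))
```

```text
[0.53353805 0.10843924 0.19576942] [ 1.79972736e+02 -5.19887913e-02  1.75731886e+02] 0.024622094708320982 19.99965213239193 [ 0.0263433  -0.32121893 -0.69920294]
((np.float32(23.059612), np.float64(0.52), np.float64(0.10550000000000001)), array([0.51996875, 0.10553125]))
reel ((168, np.float64(0.5199687500000001), np.float64(0.10453125)), array([0.52013542, 0.10511458]))
tip pred [251.38491913 168.96515902]
tip 251.40900195694715 169.9706457925636
shift mm [ 13.18296955  -3.97917023 145.77956794]
```

View pics/w7c.png

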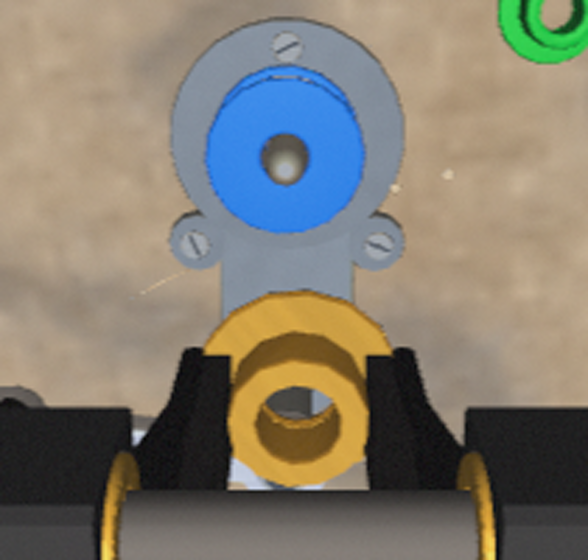

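The crop shows the reel with the post centred at (251,170), and the collar held level, hub up.

Emit:
{"fn": "apply_moves", "kwargs": {"moves": [[0.03,-0.01,0.2,0,0,0,0.1],[0.064,-0.02,0.4,0,0,0,0.1],[0.064,-0.02,0.55,0,0,0,0.1],[0.064,-0.02,0.6,0,0,0,0.1],[0.064,-0.02,0.63,0,0,0,0.1],[0.064,-0.02,0.65,0,0,0,0.1],[0.064,-0.02,0.67,0,0,0,0.1],[0.064,-0.02,0.69,0,0,0,0.1],[0.064,-0.02,0.69,0,0,0,0.1]]}}

```text
time_s: 11.8
tool_pos: [0.5215, 0.104, 0.0584]
tool_rot: [180.0, 0.0, 175.6]
force: [0.1, 0.2, -0.9]
grip_width: 0.0246
grasp_force: 20.0
```

Emit:
{"fn": "apply_moves", "kwargs": {"moves": [[0,0,0.015,0,0,0,0.1],[0,0,0.028,0,0,0,0.1],[0,0,0.034,0,0,0,0.1],[0,0,0.038,0,0,0,0.1],[0,0,0.038,0,0,0,0.1]]}}

```text
time_s: 12.3
tool_pos: [0.5217, 0.1041, 0.053]
tool_rot: [179.9, 0.0, 175.6]
force: [-5.6, 0.1, 15.2]
grip_width: 0.0247
grasp_force: 20.0
```

Emit:
{"fn": "apply_moves", "kwargs": {"moves": [[0,0,0.03,0,0,0,0.4],[0,0,0.03,0,0,0,0.6],[0,0,0.03,0,0,0,0.6],[0,0,-0.1,0,0,0,0.6],[0,0,-0.3,0,0,0,0.6],[0,0,-0.5,0,0,0,0.6],[0,0,-0.7,0,0,0,0.6],[0,0,-0.7,0,0,0,0.6],[0,0,-0.7,0,0,0,0.6]]}}

```text
time_s: 13.2
tool_pos: [0.5219, 0.1035, 0.1917]
tool_rot: [179.9, 0.1, 175.6]
force: [-0.6, 0.2, -1.1]
grip_width: 0.0521
grasp_force: 0.0
```

Run:
```python
from h import *
k,im=snap("wrist","w8"); o,r=tool(); print(o["tool_pos"],o["tool_rot"],o["force"],o["qpos"].round(1))
f=fitpost(k,im,(.520,.105),circ=((.010,.044,1,1),)); p=f[1]; print(f)
hsv=cv2.cvtColor(im,cv2.COLOR_RGB2HSV); b=cv2.inRange(hsv,(10,100,50),(28,255,255))
c=proj(k,[*p,.055]).astype(int); m=np.zeros_like(b); m[c[1]-50:c[1]+50,c[0]-50:c[0]+50]=255; b&=m
b=cv2.morphologyEx(b,cv2.MORPH_CLOSE,np.ones((21,21)))
for z in (.046,.049,.052): print(z,fitmask(k,b,p,[(z,.02),(z+.004,.02),(z+.018,.013)]))
for t in ["pivot_top","knob_grip","tab_centre"]:
    print(t,[(np.round(q["location"]).tolist(),round(float(q["conf"]),2)) for q in boxes_of("wrist",t)])
cv2.imwrite("pics/w8c.png",cv2.resize(im[120:350,100:330,::-1],None,fx=2.5,fy=2.5,interpolation=cv2.INTER_CUBIC))
```

```text
[0.52098886 0.10335695 0.19015747] [-1.79991918e+02 -9.93681015e-03  1.75560026e+02] [-0.37012074 -0.5232831  -0.70230762] [-25.7   4.9  12.3 103.   -1.1  72.2  72.4]
((np.float32(24.14521), np.float64(0.51975), np.float64(0.10550000000000001)), array([0.519875, 0.105375]))
0.046 ((185, np.float64(0.5223750000000001), np.float64(0.103875)), array([0.52170833, 0.10420833]))
0.049 ((220, np.float64(0.5208750000000001), np.float64(0.104375)), array([0.52129167, 0.10470833]))
0.052 ((242, np.float64(0.5203750000000001), np.float64(0.103375)), array([0.52095833, 0.10429167]))
pivot_top [([258.0, 215.0], 0.58), ([196.0, 45.0], 0.26)]
knob_grip [([253.0, 176.0], 0.41)]
tab_centre [([227.0, 275.0], 0.91), ([256.0, 211.0], 0.49)]
```

Emit:
{"fn": "apply_moves", "kwargs": {"moves": [[-0.1,-0.12,-0.15,0,0,0,0.6],[-0.25,-0.25,-0.3,0,0,0,0.6],[-0.4,-0.4,-0.3,0,0,0,0.6],[-0.43,-0.486,-0.3,0,0,0,0.6],[-0.43,-0.486,-0.3,0,0,0,0.6],[-0.43,-0.486,-0.3,0,0,0,0.6],[-0.43,-0.486,-0.3,0,0,0,0.6]]}}

```text
time_s: 14.1
tool_pos: [0.5987, 0.0022, 0.2498]
tool_rot: [179.9, -0.1, 175.7]
force: [0.4, 0.7, 0.3]
grip_width: 0.0521
grasp_force: 0.0
```

Run:
```python
from h import *
k,im=snap("wrist","w9"); o,r=tool(); print(o["tool_pos"],o["tool_rot"],o["qpos"].round(1))
for t,z in [("pivot_top",.089),("knob_grip",.107),("tab_centre",.083),("knob_wing",.105)]:
    for q in boxes_of("wrist",t): print(t,np.round(q["location"],1),round(float(q["conf"]),2),ray(k,q["location"],z).round(4))
cv2.imwrite("pics/w9c.png",cv2.resize(im[20:280,100:480,::-1],None,fx=2.1,fy=2.1,interpolation=cv2.INTER_CUBIC))
```

```text
[0.59881368 0.0021882  0.25003452] [ 1.79952877e+02 -6.56063644e-02  1.75731517e+02] [-18.   11.6  17.9  89.1  -3.6  80.   85.9]
pivot_top [328.5 150.2] 0.97 [0.5777 0.0738 0.089 ]
knob_grip [260.7 175.9] 0.8 [0.5936 0.0074 0.107 ]
tab_centre [286.3 173. ] 0.84 [0.5986 0.0329 0.083 ]
tab_centre [258.3 178.2] 0.36 [0.6018 0.0047 0.083 ]
knob_wing [263.8 176.8] 0.83 [0.5952 0.0102 0.105 ]
```

View pics/w9c.png

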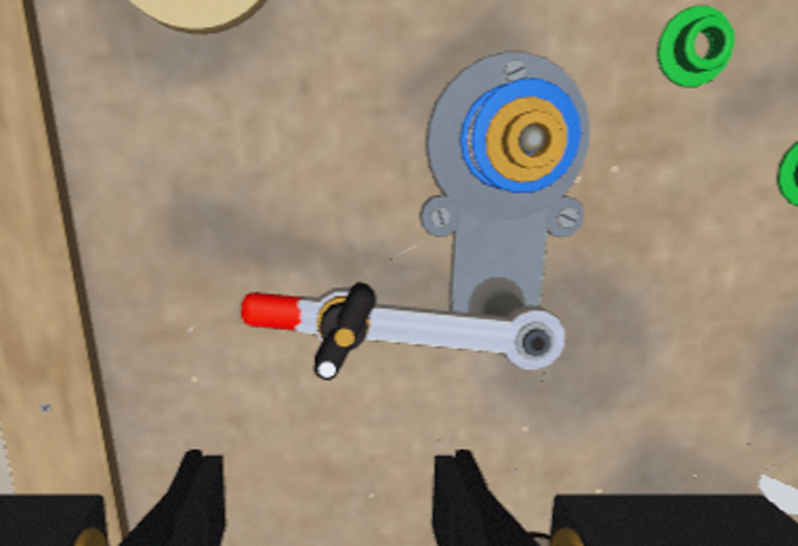

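The crop shows the collar home on the reel with the post tip in its bore. Other pixels in w9: hinge screw (356,183), tab (229,168), knob axis (264,180), white dot (255,196).

Run:
```python
from h import *
k=cal("wrist")
P={n:ray(k,((u/2.1)+100,(v/2.1)+20),z)[:2] for n,u,v,z in [("piv",537,342,.094),("tab",270,311,.089),("knob",344,337,.118),("dot",326,369,.116),("end",364,291,.116),("tip",534,138,.059),("tabend",242,309,.089)]}
for n in P: print(n,P[n].round(4))
a=P["tab"]-P["piv"]; print("tab dist",np.hypot(*a),np.degrees(np.arctan2(a[1],a[0])))
a=P["knob"]-P["piv"]; print("knob",np.hypot(*a),np.degrees(np.arctan2(a[1],a[0])))
a=P["tip"]-P["piv"]; print("post",np.hypot(*a),np.degrees(np.arctan2(a[1],a[0])))
a=P["dot"]-P["end"]; print("wing",np.degrees(np.arctan2(a[1],a[0])),np.hypot(*a))
```

```text
piv [0.6119 0.0978]
tab [ 0.589  -0.0246]
knob [0.5962 0.0087]
dot [ 6.106e-01 -1.000e-04]
end [0.5774 0.0185]
tip [0.522  0.1051]
tabend [ 0.5871 -0.0374]
tab dist 0.12451707133199326 -100.58377661725673
knob 0.09048664259081221 -99.93753426656029
post 0.09019855434560699 175.3921138201776
wing -29.27694506478324 0.03807573514144742
```

Emit:
{"fn": "apply_moves", "kwargs": {"moves": [[0,0,0,0,0,0.1,0.6],[0,0,0,0,0,0.2,0.6],[0,0,0,0,0,0.3,0.6],[0,0,0,0,0,0.4,0.6],[0.01,-0.04,0,0,0,0.5,0.6],[0.02,-0.08,0.05,0,0,0.6,0.6],[0.03,-0.12,0.1,0,0,0.7,0.6],[0.036,-0.145,0.15,0,0,0.8,0.6],[0.036,-0.145,0.2,0,0,0.9,0.6],[0.036,-0.145,0.2,0,0,0.98,0.6],[0.036,-0.145,0.2,0,0,0.98,0.6],[0.036,-0.145,0.2,0,0,0.98,0.6]]}}

```text
time_s: 15.55
tool_pos: [0.5901, -0.0279, 0.2109]
tool_rot: [180.0, -0.0, 91.5]
force: [-0.4, -0.4, 0.2]
grip_width: 0.0524
grasp_force: 0.0
```

Run:
```python
from h import *
o,r=tool(); print(o["tool_pos"],o["tool_rot"],o["qpos"].round(1)); print(to([.5894,-.0262,.075],79.7))
```

```text
[ 0.59013975 -0.02793457  0.2108643 ] [ 1.79967878e+02 -8.80773039e-03  9.15461165e+01] [-23.1  12.   26.9  93.8  -5.6  75.5   6.3]
[0.009, -0.004, 0.679, 0.0, -0.0, 0.138]
```

Emit:
{"fn": "apply_moves", "kwargs": {"moves": [[0.009,-0.004,0.15,0,0,0.09,0.6],[0.009,-0.004,0.35,0,0,0.138,0.6],[0.009,-0.004,0.55,0,0,0.138,0.6],[0.009,-0.004,0.65,0,0,0.138,0.5],[0.009,-0.004,0.68,0,0,0.138,0.3],[0.009,-0.004,0.68,0,0,0.138,0.05],[0.009,-0.004,0.68,0,0,0.138,0.05],[0.009,-0.004,0.68,0,0,0.138,0.05],[0.009,-0.004,0.68,0,0,0.138,0.05]], "grip_force": 10}}

```text
time_s: 16.45
tool_pos: [0.5896, -0.0264, 0.0761]
tool_rot: [179.9, -0.0, 79.5]
force: [-3.1, -0.3, 4.5]
grip_width: 0.0161
grasp_force: 10.0
```

Emit:
{"fn": "apply_moves", "kwargs": {"moves": [[0.0045,-0.075,0,0,0,0.08,0.05],[0.018,-0.15,0,0,0,0.16,0.05],[0.04,-0.222,0,0,0,0.24,0.05],[0.071,-0.291,0,0,0,0.32,0.05],[0.11,-0.356,0,0,0,0.4,0.05],[0.156,-0.415,0,0,0,0.48,0.05],[0.21,-0.469,0,0,0,0.56,0.05],[0.269,-0.516,0,0,0,0.64,0.05],[0.333,-0.556,0,0,0,0.72,0.05],[0.402,-0.587,0,0,0,0.8,0.05],[0.474,-0.61,0,0,0,0.88,0.05],[0.529,-0.622,0,0,0,0.94,0.05],[0.567,-0.627,0,0,0,0.98,0.05],[0.567,-0.627,0,0,0,0.98,0.05],[0.567,-0.627,0,0,0,0.98,0.05]]}}

```text
time_s: 17.95
tool_pos: [0.4853, 0.108, 0.0757]
tool_rot: [-180.0, 0.2, -4.7]
force: [-6.4, -0.9, 10.2]
grip_width: 0.0156
grasp_force: 10.0
```

Run:
```python
from h import *
o,r=tool(); print(o["tool_pos"],o["tool_rot"],o["qpos"].round(1),o["force"],o["wrist_torque"],o["grip_width"])
d=o["tool_pos"][:2]-[.6119,.0978]; print(np.degrees(np.arctan2(d[1],d[0])),np.hypot(*d))
```

```text
[0.48525588 0.108019   0.0757316 ] [-1.79973752e+02  1.76110475e-01 -4.71673793e+00] [ -45.     7.7   31.6  115.2   -4.8   58.5 -105.9] [-6.39035636 -0.92587444 10.17499601] [-0.26720289  1.78269967  0.01835536] 0.01555390033207178
175.38675826697545 0.12705573979253085
```

Emit:
{"fn": "apply_moves", "kwargs": {"moves": [[0,-0.01,0,0,0,0.01,0.05],[0,-0.02,0,0,0,0.02,0.05],[0,-0.03,0,0,0,0.02,0.05],[0,-0.03,0,0,0,0.02,0.05],[0,-0.03,0,0,0,0.02,0.05]]}}

```text
time_s: 18.45
tool_pos: [0.4856, 0.1081, 0.0755]
tool_rot: [179.6, 0.2, -6.6]
force: [-7.7, -12.6, 13.1]
grip_width: 0.0161
grasp_force: 9.9
```

Run:
```python
from h import *
o,r=tool(); print(o["tool_pos"],o["tool_rot"],o["force"],o["wrist_torque"],o["grip_width"])
d=o["tool_pos"][:2]-[.6119,.0978]; print(np.degrees(np.arctan2(d[1],d[0])),np.hypot(*d))
```

```text
[0.48559182 0.10811313 0.07545522] [179.60074442   0.22653392  -6.59543446] [ -7.69066034 -12.64529186  13.06342254] [-2.89396865  2.01945852  0.07716916] 0.01612420998899395
175.33212463169392 0.12672852139159077
```

Emit:
{"fn": "apply_moves", "kwargs": {"moves": [[0,0.015,0,0,0,0,0.4],[0,0.03,0,0,0,0,0.5],[0,0.03,0,0,0,0,0.5],[0,0.03,-0.15,0,0,0,0.5],[0,0.03,-0.35,0,0,-0.05,0.5],[0.05,0.03,-0.6,0,0,-0.15,0.5],[0.1,0.03,-0.8,0,0,-0.25,0.5],[0.184,0.024,-0.8,0,0,-0.35,0.5],[0.184,0.024,-0.8,0,0,-0.45,0.5],[0.184,0.024,-0.8,0,0,-0.55,0.5],[0.184,0.024,-0.8,0,0,-0.65,0.5],[0.184,0.024,-0.8,0,0,-0.75,0.5],[0.184,0.024,-0.8,0,0,-0.848,0.5],[0.184,0.024,-0.8,0,0,-0.848,0.5],[0.184,0.024,-0.8,0,0,-0.848,0.5],[0.184,0.024,-0.8,0,0,-0.848,0.5]]}}

```text
time_s: 20.05
tool_pos: [0.5232, 0.1051, 0.2346]
tool_rot: [180.0, -0.0, 66.3]
force: [-0.0, -0.7, -0.0]
grip_width: 0.0433
grasp_force: 0.0
```

Run:
```python
from h import *
k,im=snap("wrist","w10"); o,r=tool(); print(o["tool_pos"],o["tool_rot"],o["qpos"].round(1),o["force"],o["wrist_torque"])
print(proj(k,[.5222,.105,.118]))
for m in masks_of("wrist","knob_wing")[:2]: print(m["conf"],np.round(m["location"]),ray(k,m["location"],.112), cv2.minAreaRect(np.argwhere(m["pixels"])[:,::-1].astype(np.float32)))
cv2.imwrite("pics/w10c.png",cv2.resize(im[110:290,150:400,::-1],None,fx=3,fy=3,interpolation=cv2.INTER_CUBIC))
```

```text
[0.52315347 0.10509101 0.2346182 ] [ 1.79989590e+02 -1.45083315e-02  6.63264583e+01] [-43.5   3.6  30.8  99.7  -1.9  77.2 -36. ] [-0.63135361 -0.31782369  0.15477996] [-0.07384252  0.1435163   0.00545236]
[254.86484449 190.88984204]
0.91 [255. 189.] [0.52256973 0.10515944 0.112     ] ((254.437744140625, 187.5135498046875), (50.47328186035156, 23.664661407470703), 77.73522186279297)
```

View pics/w10c.png

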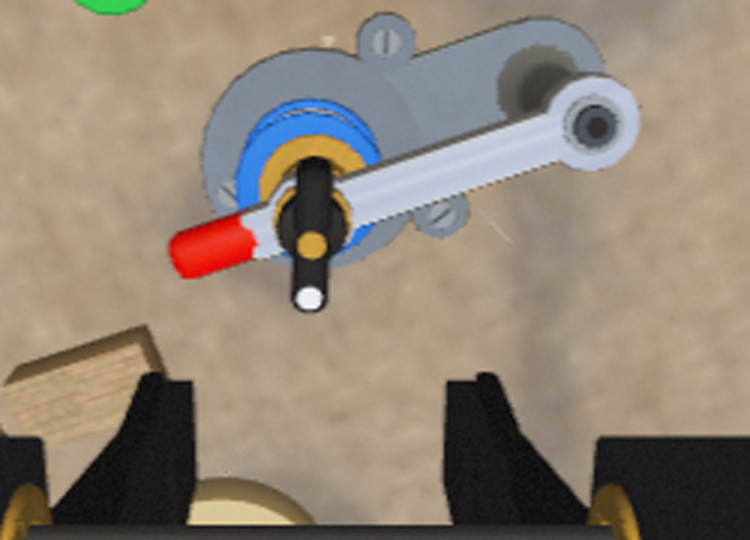

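The crop shows the arm at its stop over the post, with the knob centred at (254,192) and the wing in line with the pads, white dot towards the camera.

Emit:
{"fn": "apply_moves", "kwargs": {"moves": [[0,0,0.2,0,0,0,0.5],[0,0,0.4,0,0,0,0.5],[0,0,0.55,0,0,0,0.5],[0,0,0.65,0,0,0,0.4],[0,0,0.69,0,0,0,0.2],[0,0,0.69,0,0,0,0.0],[0,0,0.69,0,0,0,0],[0,0,0.69,0,0,0,0],[0,0,0.69,0,0,0,0]], "grip_force": 30}}

```text
time_s: 21.05
tool_pos: [0.5211, 0.1056, 0.0963]
tool_rot: [-179.8, 0.1, 66.4]
force: [-5.4, 1.4, -4.9]
grip_width: 0.0207
grasp_force: 30.0
```

Run:
```python
from h import *
o,r=tool(); print(o["tool_pos"],o["tool_rot"],o["qpos"].round(1),o["force"],o["wrist_torque"],o["grip_width"],o["grasp_force"])
```

```text
[0.52111066 0.10557654 0.09632096] [-1.79780019e+02  5.86386103e-02  6.64484731e+01] [-42.   10.7  30.6 109.4  -6.3  61.7 -32.4] [-5.35177019  1.40270119 -4.92449876] [ 0.21404655  1.21698049 -0.02933467] 0.020739561631706614 29.999527037143707
```

Width 21 mm rather than 11 mm means the tips caught the knob's round hub below the wing, so I regrip higher.

Emit:
{"fn": "apply_moves", "kwargs": {"moves": [[0,0,0,0,0,0,0.4],[0,0,0,0,0,0,0.4],[0.005,0,-0.035,0,0,0,0.4],[0.005,0,-0.035,0,0,0,0.1],[0.005,0,-0.035,0,0,0,0],[0.005,0,-0.035,0,0,0,0],[0.005,0,-0.035,0,0,0,0],[0.005,0,-0.035,0,0,0,0]], "grip_force": 30}}

```text
time_s: 21.85
tool_pos: [0.5219, 0.1072, 0.1043]
tool_rot: [-179.8, -0.0, 66.5]
force: [-7.0, 2.0, 9.4]
grip_width: 0.0109
grasp_force: 33.6
```

Run:
```python
from h import *
k,im=snap("wrist","w11"); o,r=tool(); print(o["tool_pos"],o["tool_rot"],o["qpos"].round(1),o["force"],o["wrist_torque"],o["grip_width"],o["grasp_force"])
```

```text
[0.52186701 0.10722346 0.10429254] [-1.79762754e+02 -2.08043662e-02  6.64563136e+01] [-42.1  10.3  30.6 108.9  -6.   62.6 -32.7] [-6.60168699  2.39769889  8.62074748] [ 0.33283353  1.59159063 -0.07140073] 0.010685904685662639 33.57169889146462
```

Emit:
{"fn": "apply_moves", "kwargs": {"moves": [[0,0,0,0,0,0.06,0],[0,0,0,0,0,0.12,0],[0,0,0,0,0,0.18,0],[0,0,0,0,0,0.24,0],[0,0,0,0,0,0.3,0],[0,0,0,0,0,0.36,0],[0,0,0,0,0,0.42,0],[0,0,0,0,0,0.46,0],[0,0,0,0,0,0.46,0]]}}

```text
time_s: 22.8
tool_pos: [0.5229, 0.1062, 0.1043]
tool_rot: [-179.9, 0.1, 26.8]
force: [-3.5, 0.2, 8.0]
grip_width: 0.0105
grasp_force: 34.5
```

Run:
```python
from h import *
o,r=tool(); print(o["tool_pos"],o["tool_rot"],o["qpos"].round(1),o["force"],o["wrist_torque"],o["grip_width"],o["grasp_force"])
```

```text
[0.52292932 0.10617601 0.10432228] [-1.79929318e+02  5.60997582e-02  2.68302835e+01] [-45.9  10.6  34.9 109.   -6.9  62.5 -71.4] [-3.49561692  0.24009121  8.02832604] [-0.1534899   1.10526632 -0.05022245] 0.010487195641287573 34.534433875232935
```

Emit:
{"fn": "apply_moves", "kwargs": {"moves": [[0,0,0,0,0,0.04,0],[0,0,0,0,0,0.08,0],[0,0,0,0,0,0.12,0],[0,0,0,0,0,0.16,0],[0,0,0,0,0,0.16,0]]}}

```text
time_s: 23.3
tool_pos: [0.5231, 0.1056, 0.1043]
tool_rot: [-180.0, 0.1, 13.1]
force: [-3.8, -0.7, 7.3]
grip_width: 0.0106
grasp_force: 34.5
```

```bash
cat > s.py <<'E'
from h import *
o,r=tool(); print(o["tool_pos"].round(4),o["tool_rot"].round(2),o["qpos"][6].round(1),o["force"].round(2),o["wrist_torque"].round(3),o["grip_width"].round(4),o["grasp_force"].round(1))
E
python3 s.py
```

```text
Traceback (most recent call last):
  File "s.py", line 2, in <module>
    o,r=tool(); print(o["tool_pos"].round(4),o["tool_rot"].round(2),o["qpos"][6].round(1),o["force"].round(2),o["wrist_torque"].round(3),o["grip_width"].round(4),o["grasp_force"].round(1))
                                                                                                                                         ^^^^^^^^^^^^^^^^^^^^^
AttributeError: 'float' object has no attribute 'round'
```

```bash
cat > s.py <<'E'
from h import *
o,r=tool()
for n in ("tool_pos","tool_rot","force","wrist_torque","grip_width","grasp_force"): print(n,np.round(o[n],4))
print(o["qpos"][6],o["effort"][6])
E
python3 s.py
```

```text
tool_pos [0.5231 0.1056 0.1043]
tool_rot [-1.799792e+02  6.550000e-02  1.305500e+01]
force [-3.7609 -0.7215  7.3385]
wrist_torque [-0.279   1.0048 -0.0326]
grip_width 0.0106
grasp_force 34.4803
-84.8584873042005 -0.2751606982201338
```

Emit:
{"fn": "apply_moves", "kwargs": {"moves": [[0,0,0,0,0,0.03,0],[0,0,0,0,0,0.06,0],[0,0,0,0,0,0.09,0],[0,0,0,0,0,0.12,0],[0,0,0,0,0,0.12,0]]}}

```text
time_s: 23.8
tool_pos: [0.5231, 0.1053, 0.1043]
tool_rot: [180.0, 0.1, 2.8]
force: [-3.9, -1.9, 7.4]
grip_width: 0.0106
grasp_force: 34.4
```

```bash
python3 s.py
```

```text
tool_pos [0.5231 0.1053 0.1043]
tool_rot [1.799802e+02 6.730000e-02 2.758300e+00]
force [-3.9362 -1.866   7.3856]
wrist_torque [-0.3648  1.0492 -0.0505]
grip_width 0.0106
grasp_force 34.3923
-94.88835129687246 -0.22937339264899492
```

Emit:
{"fn": "apply_moves", "kwargs": {"moves": [[0,0,0,0,0,0.03,0],[0,0,0,0,0,0.06,0],[0,0,0,0,0,0.09,0],[0,0,0,0,0,0.09,0]]}}

```text
time_s: 24.2
tool_pos: [0.5231, 0.1049, 0.1044]
tool_rot: [180.0, 0.1, -5.0]
force: [-4.0, -2.6, 7.3]
grip_width: 0.0106
grasp_force: 34.4
```

```bash
python3 s.py
```

```text
tool_pos [0.5231 0.1049 0.1044]
tool_rot [ 1.799538e+02  6.880000e-02 -4.988400e+00]
force [-4.0228 -2.6056  7.344 ]
wrist_torque [-0.5157  1.0624 -0.0013]
grip_width 0.0106
grasp_force 34.4325
-102.41856486448997 -0.24223311804234982
```

Emit:
{"fn": "apply_moves", "kwargs": {"moves": [[0,0,0,0,0,0.02,0],[0,0,0,0,0,0.04,0],[0,0,0,0,0,0.06,0],[0,0,0,0,0,0.06,0]]}}

```text
time_s: 24.6
tool_pos: [0.5233, 0.1048, 0.1044]
tool_rot: [179.9, 0.0, -10.0]
force: [-4.2, -2.7, 8.7]
grip_width: 0.0108
grasp_force: 35.4
```

```bash
python3 s.py
```

```text
tool_pos [0.5233 0.1048 0.1044]
tool_rot [ 1.799101e+02  3.710000e-02 -1.001740e+01]
force [-4.2415 -2.7023  8.7401]
wrist_torque [-0.6457  1.0742  0.5904]
grip_width 0.0108
grasp_force 35.4106
-107.34609185360512 -0.7820894010365009
```

Emit:
{"fn": "apply_moves", "kwargs": {"moves": [[0,0,0,0,0,-0.012,0],[0,0,0,0,0,-0.012,0]]}}

```text
time_s: 24.8
tool_pos: [0.5233, 0.1048, 0.1044]
tool_rot: [179.9, 0.0, -9.0]
force: [-3.1, -2.9, 7.7]
grip_width: 0.0106
grasp_force: 34.3
```

```bash
python3 s.py
```

```text
tool_pos [0.5233 0.1048 0.1044]
tool_rot [ 1.799309e+02  4.100000e-02 -8.986800e+00]
force [-3.0602 -2.862   7.7483]
wrist_torque [-0.5466  1.0439  0.3168]
grip_width 0.0106
grasp_force 34.307
-106.32420732322922 -0.2179109724238515
```

Emit:
{"fn": "apply_moves", "kwargs": {"moves": [[0,0,0,0,0,-0.012,0],[0,0,0,0,0,-0.012,0]]}}

```text
time_s: 25.0
tool_pos: [0.5233, 0.1048, 0.1044]
tool_rot: [179.9, 0.0, -8.0]
force: [-3.2, -2.8, 7.0]
grip_width: 0.011
grasp_force: 34.9
```

```bash
python3 s.py
```

```text
tool_pos [0.5233 0.1048 0.1044]
tool_rot [ 1.799492e+02  4.530000e-02 -8.008200e+00]
force [-3.2376 -2.7639  6.9822]
wrist_torque [-0.492  1.004  0.09 ]
grip_width 0.011
grasp_force 34.9106
-105.35369629191864 0.060278254095464945
```

The seat is at about yaw −7.7° (torque 0.59, 0.32 and 0.09 N m at −10, −9 and −8°). A quarter turn back puts the target at +82.3°.

Emit:
{"fn": "apply_moves", "kwargs": {"moves": [[0,0,0,0,0,-0.06,0],[0,0,0,0,0,-0.12,0],[0,0,0,0,0,-0.18,0],[0,0,0,0,0,-0.24,0],[0,0,0,0,0,-0.3,0],[0,0,0,0,0,-0.36,0],[0,0,0,0,0,-0.42,0],[0,0,0,0,0,-0.48,0],[0,0,0,0,0,-0.54,0],[0,0,0,0,0,-0.6,0],[0,0,0,0,0,-0.66,0],[0,0,0,0,0,-0.72,0],[0,0,0,0,0,-0.78,0],[0,0,0,0,0,-0.84,0],[0,0,0,0,0,-0.9,0],[0,0,0,0,0,-0.9,0]]}}

```text
time_s: 26.6
tool_pos: [0.5218, 0.1075, 0.1043]
tool_rot: [-179.8, -0.0, 69.5]
force: [-6.3, 2.2, 9.1]
grip_width: 0.0107
grasp_force: 35.4
```

Emit:
{"fn": "apply_moves", "kwargs": {"moves": [[0,0,0,0,0,-0.05,0],[0,0,0,0,0,-0.1,0],[0,0,0,0,0,-0.14,0],[0,0,0,0,0,-0.152,0],[0,0,0,0,0,-0.152,0],[0,0,0,0,0,-0.152,0]]}}

```text
time_s: 27.2
tool_pos: [0.5212, 0.1076, 0.1043]
tool_rot: [-179.7, -0.1, 82.5]
force: [-8.2, 1.8, 11.3]
grip_width: 0.0107
grasp_force: 35.6
```

```bash
python3 s.py
python3 - <<'E'
from h import *
k,im=snap("wrist","w12"); cv2.imwrite("pics/w12t.png",viewer.read_camera("top")[...,::-1])
cv2.imwrite("pics/w12c.png",np.vstack([cv2.imread("pics/w12.png")[100:384],cv2.imread("pics/w12t.png")[80:300]]))
E
```

```text
tool_pos [0.5212 0.1076 0.1043]
tool_rot [-1.797047e+02 -9.660000e-02  8.246460e+01]
force [-8.2322  1.7958 11.2822]
wrist_torque [ 0.4008  1.9986 -0.0606]
grip_width 0.0107
grasp_force 35.6199
-17.026666621470543 0.04083347856067121
```

View pics/w12c.png

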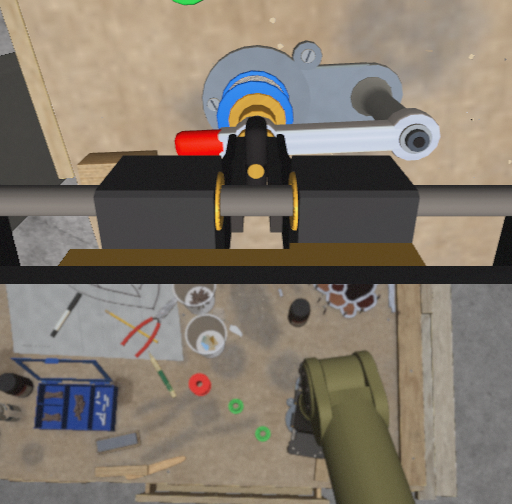

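Run:
```python
from h import *
k=cal("wrist"); im=cv2.imread("pics/w12.png"); hsv=cv2.cvtColor(im,cv2.COLOR_BGR2HSV)
red=cv2.inRange(hsv,(0,150,80),(8,255,255)); red[:,:160]=0; red[:,230:]=0; red[:220]=0;red[280:]=0
m=cv2.moments(red,True); t=(m["m10"]/m["m00"],m["m01"]/m["m00"]); print("tab px",t)
p=ray(k,(418,240.5),.094); a=ray(k,t,.087); d=(a-p)[:2]; print(p,a,np.hypot(*d),np.degrees(np.arctan2(d[1],d[0])))
```

```text
tab px (198.09714795008912, 242.9233511586453)
[0.61093977 0.09834043 0.094     ] [0.48769848 0.10949441 0.087     ] 0.12374500449306602 174.82852281022338
```

```bash
python3 -c "
from cell import env
print(env.sign_off())"
```

```text
the job is handed in; nothing more can be done
None
```

The job is handed in: the reel and the collar (hub up) are home, the arm is at its stop, and the knob was turned until it seated, backed off about 90° and is still gripped. I never touched the other things on the bench.

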